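# Rest the fragile hexagonal lattice

## Task

The small hexagonal wooden lattice has just been assembled and cracks easily. Pick it up with a light grip and lay it flat in the middle of the empty cork-topped rest, setting it down softly: do not squeeze it, press it down hard or drop it. Leave the other two lattices, the square one and the triangular one, where they are.

Things in the scene. Friction and masses are not known exactly. Their poses are not given: they have to be found in the camera images.
- hexagon_mid (a point): Centre (half-way up) of the loose six-sided lattice of 5 mm pale wood strips: 54 mm across flats, 62 mm across corners, 24 mm high, 25 to 50 g, flat on the bench at first. z up; x is square to one pair of flats (every 60 degrees there is another). It cracks if pinched with over about 40 N (20 to 30 N holds it well) or pressed down with over 30 N.
- empty_rest_top (a point): Centre of the top face of the empty rest: a fixed wooden slab 100 mm square and 18 mm high overall, flat-topped with cork, no rim, standing on the bench; z is up, x and y are square to its sides. An identical rest nearby carries the triangular lattice.
- square: A loose square lattice of the same strips, 58 mm square, 24 mm high, lying on the bench; origin at the centre of its underside. Leave it alone.
- triangle: A loose triangular lattice of the same strips, sides 73 mm, 24 mm high, lying on the other rest (18 mm above the bench); origin at the centre of its underside. Leave it alone.
Not all that is in view belongs to the job. What is shaped like the part that bears hexagon_mid but black, pink or yellow is not meant.

How it is judged:
By the outcome, as a careful person would: the job done as asked, in the order asked, and still so for the second after the job is handed in, with the robot touching nothing.
It also fails if it takes over 40 s, if anything falls off the work surface, if the arm or the gripper's body presses on something with over 40 N, if the wrist force passes 120 N, or if a joint passes its speed limit or range.

## Robot

A 6-joint arm with a two-finger parallel gripper is mounted at the origin on the work surface. World frame = base frame: x ahead of the robot, y to its left, z up, the work surface at z = 0. Lengths are in m, angles in rad, forces in N, time in s.
With the tool pointing down it reaches from about 0.4 to 0.825 m from the base axis. Payload 7 kg.
Tool frame: the origin (TCP) lies between the finger pads; the fingertips stand 11 mm ahead of it and the grasp point (between the pads) lies 8 mm behind it; z points along the fingers, y is the direction in which the jaws open and shut (so a half turn about z gives the same grasp; the last joint's range is limited). The gripper opens to 88 mm and grips with 3 to 60 N. Pads are 19 mm wide; open, the fingers measure 130 mm over their backs; the gripper's body (78 mm by 193 mm) begins 47 mm behind the grasp point.
Start: joints at [-1.038, 0.359, 0.012, 0, -1.224, -0.288], TCP at [0.164, -0.655, 0.238] pointing down, gripper open.
Joint ranges: [-3.07, 3.07], [-1.43, 2.12], [-1.02, 1.25], [-3.03, 1.67], [-3.05, -0], [-3.03, 3.03]. Speed limits (rad/s): [2.39, 2.39, 3.01, 3.14, 3.14, 3.14].

## Interface

Orientations are given as a rotation vector (axis times angle).
In Python, from plant import observe, imaging, order gives the robot as it stands.
- The arm moves only by the shell command python3 -m inch 'ROWS' [FORCE]. ROWS is JSON, a list of rows, each an object with "travel": the shift along the tool's x, y, z in units of 2 cm (1.0 is 2 cm), a list of three; "delta_rot": the turn, a rotation vector about the tool's x, y, z in units of 4 degrees (1.0 is 4 degrees), a list of three; "hand": the opening, from -1 (shut) to 1 (fully open). In form: [{"travel": [tx, ty, tz], "delta_rot": [ax, ay, az], "hand": hand}, ...]. A call has 1 to 5 rows; each row shifts and turns the commanded pose from where the row before left it, along the tool's axes as they then stand; what a row does not reach is not made up. A row lasts 1/12 s, in which the tool goes at most 41.7 mm and 7.16 degrees, less where a joint would pass 70% of its speed; a pose out of reach is approached as far as the arm can. A call with a number of a shift or a turn outside -1 to 1 is refused whole. A call with a gripper value outside its range is refused whole. The fingers move at their own pace and stop on an object; FORCE is the grip in N (left out, the last holds). Time passes only in rows, so rows that do not move let the fingers close. It gives the time, the measured TCP pose, the force and the opening at its end, in the units of the state.
- observe(): the state, without advancing time (a new reading comes with each control period).
- imaging.snapshot(name): name is "scene" or "side" or "wrist"; returns the picture (400x640x3 uint8, red, green, blue); there is no depth.
- imaging.calibration(name): a dict with "fx", "fy", "cx", "cy" (pixels), "k1" (the pictures are not rectified: a ray, as slopes to the right and down, at radius r is drawn at 1 + k1 r^2 times it, then the intrinsics apply), "origin" and "rotation" of the camera in the world. Camera axes: x right, y down, z forward; pixel columns grow to the right and rows downward; lengths in m; the calibration is good to about 2 mm. A picture is of the moment at which its call begins: read the wrist's pose just before it. calibration takes no time and is no camera call; for the wrist camera it gives the pose at the moment of the call.
- order.hand_in(): hands the job in, once; it reports no verdict.
The state is a dict: "time": time; "joint_positions": joint angles; "qd": joint speeds; "effort": joint torques, N m; "tcp_pos": TCP position; "orientation": TCP orientation; "contact_force": force on the tool from outside, world axes, zero at the start; "wrist_torque": the same for the moment, N m; "opening": finger opening in m.
Only numpy, scipy, OpenCV 4.12 (cv2) and the standard library are available. Lean on these libraries where they do the work, as an engineer would, in place of code of your own. Each camera call takes 0.05 s, during which the arm holds its last target. There are 200 camera calls.

## Working session

There is one attempt and no reset: what is moved stays moved. The work goes in short steps, Python scripts to look and compute and a shell command to move; the robot and the scene stay as the last step left them, time stands still between calls to the robot, and variables do not carry over. Pictures are saved under pics/ and viewed, about 8 in all and at most 12, crops included, and the job is handed in when it is done.

```bash
mkdir -p pics; ls; python3 - <<'E'
from plant import observe, imaging
import cv2,numpy as np
for n in("scene","side"):
    im=imaging.snapshot(n); cv2.imwrite(f"pics/{n}0.png",im[:,:,::-1]); c=imaging.calibration(n); print(n,c)
im=imaging.snapshot("wrist"); cv2.imwrite("pics/wrist0.png",im[:,:,::-1]); print(imaging.calibration("wrist"))
print(observe())
E
```

```text
pics
scene {'fx': 392.89570498158366, 'fy': 392.89570498158366, 'cx': 320.893700175884, 'cy': 199.7022435477285, 'k1': 0.018434582603656584, 'origin': array([ 0.70289558, -0.41120808,  0.62970788]), 'rotation': array([-2.44582795, -0.67502694,  0.20329624])}
side {'fx': 494.14054381941304, 'fy': 494.14054381941304, 'cx': 318.97161999678383, 'cy': 206.30826246789528, 'k1': -0.010469547418438007, 'origin': array([-0.19233362,  0.6518179 ,  0.6582531 ]), 'rotation': array([-0.93520807,  2.2745776 , -1.24155474])}
{'fx': 318.07313135899125, 'fy': 318.07313135899125, 'cx': 318.80143961421135, 'cy': 208.59507845904062, 'k1': -0.02860313243239279, 'origin': array([ 0.09339649, -0.67141845,  0.38384583]), 'rotation': array([1.82034258, 2.33042059, 0.3223339 ])}
{'time': 0.15, 'joint_positions': array([-1.03789900e+00,  3.59193983e-01,  1.12793533e-02, -2.74721163e-04,
       -1.22409798e+00, -2.88090939e-01]), 'qd': array([ 2.04042854e-03, -2.37600537e-03,  3.39210268e-03,  4.09061731e-04,
       -6.95938815e-04, -4.88470236e-05]), 'effort': array([-1.25528997e-03, -5.83276176e+01,  2.93289685e+01,  7.00105146e+00,
        8.81489221e-03, -1.21693665e-04]), 'tcp_pos': array([ 0.1634885 , -0.65453507,  0.236857  ]), 'orientation': array([ 3.83405271e-01, -3.11785820e+00, -1.91358597e-03]), 'contact_force': array([-0.42867198, -0.29647487, -1.08907352]), 'wrist_torque': array([ 0.01738198, -0.01741277,  0.03406766]), 'opening': 0.0878025155846578}
```

View pics/scene0.png

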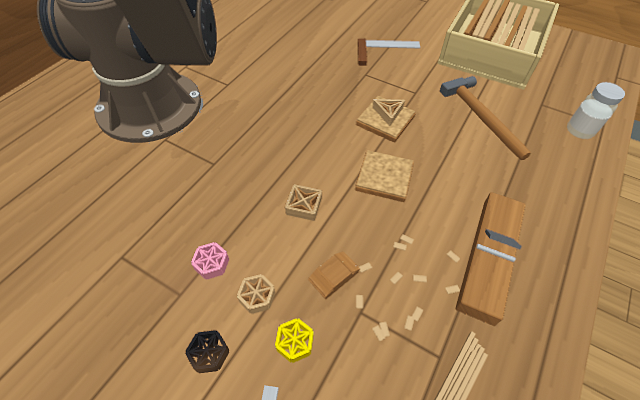

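View pics/side0.png

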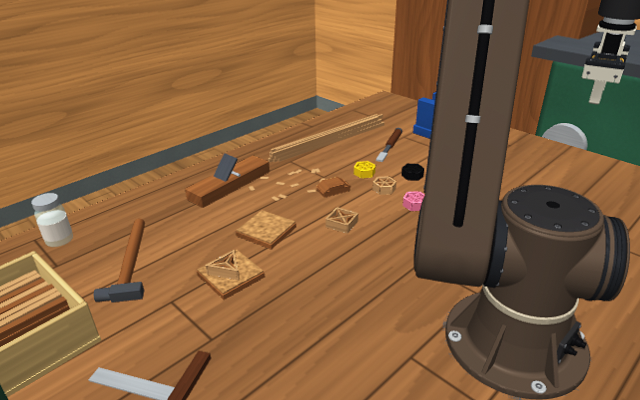

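Scene view: four six-sided things, which are pale wood (256,293), pink (210,259), black (207,351) and yellow (295,339). Only the pale one fits. The empty rest is at (385,175), the other rest with the triangle at (387,116), and the square at (304,201). In the side view the pale hexagon is at (384,185) and the empty rest at (265,228).

Next I'll triangulate roughly and confirm with an enlarged crop.

```bash
cat > h.py <<'E'
import numpy as np, cv2
from scipy.spatial.transform import Rotation as R
def ray(c,p):
    d=(np.array(p,float)-[c['cx'],c['cy']])/[c['fx'],c['fy']]
    u=d.copy()
    for _ in range(20): u=d/(1+c['k1']*(u@u))
    return np.array(c['origin']),R.from_rotvec(c['rotation']).apply([*u,1.])
def plane(c,p,z):
    o,d=ray(c,p); return o+d*(z-o[2])/d[2]
def tri(cs,ps):
    A=np.zeros((3,3));b=np.zeros(3);rs=[]
    for c,p in zip(cs,ps):
        o,d=ray(c,p);d/=np.linalg.norm(d);P=np.eye(3)-np.outer(d,d);A+=P;b+=P@o;rs.append((o,P))
    x=np.linalg.solve(A,b); return x,max(np.linalg.norm(P@(x-o)) for o,P in rs)
def proj(c,X):
    q=R.from_rotvec(c['rotation']).inv().apply(np.array(X)-c['origin']);u=q[...,:2]/q[...,2:]
    return u*(1+c['k1']*(u**2).sum(-1,keepdims=True))*[c['fx'],c['fy']]+[c['cx'],c['cy']]
E
python3 - <<'E'
from h import *
from plant import imaging
cs=[imaging.calibration(n) for n in("scene","side")]
for n,a,b in[("hex",(256,293),(384,185)),("rest",(385,174),(266,227)),("square",(304,201),(341,219)),("tri",(387,110),(225,268)),("yellow",(295,339),(365,169)),("pink",(210,259),(415,201))]:
    x,e=tri(cs,[a,b]); print(n,x.round(4),round(e,4),np.hypot(*x[:2]).round(3))
s=cv2.imread("pics/scene0.png");d=cv2.imread("pics/side0.png")
A=cv2.resize(s[260:330,215:295],(400,350),interpolation=cv2.INTER_CUBIC)
B=cv2.resize(d[165:205,360:406],(400,350),interpolation=cv2.INTER_CUBIC)
cv2.imwrite("pics/crop1.png",np.hstack([A,B]))
E
```

```text
hex [ 0.4893 -0.2488  0.0131] 0.0004 0.549
rest [0.5629 0.0887 0.0133] 0.0001 0.57
square [ 0.4593 -0.0528  0.0151] 0.0005 0.462
tri [0.4919 0.2497 0.0272] 0.0024 0.552
yellow [ 0.5831 -0.2794  0.0141] 0.0014 0.647
pink [ 0.3844 -0.2396  0.013 ] 0.0003 0.453
```

View pics/crop1.png

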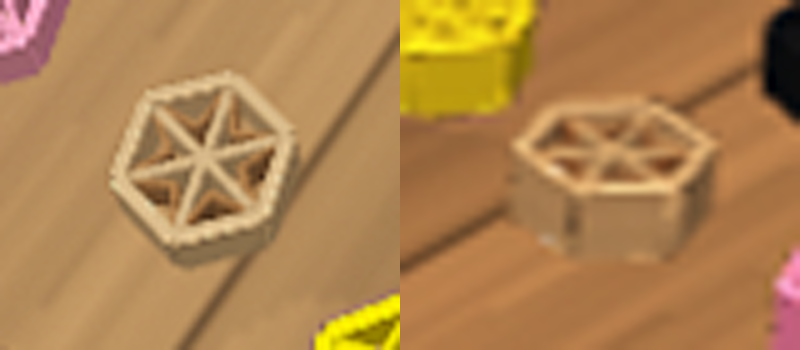

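View pics/wrist0.png

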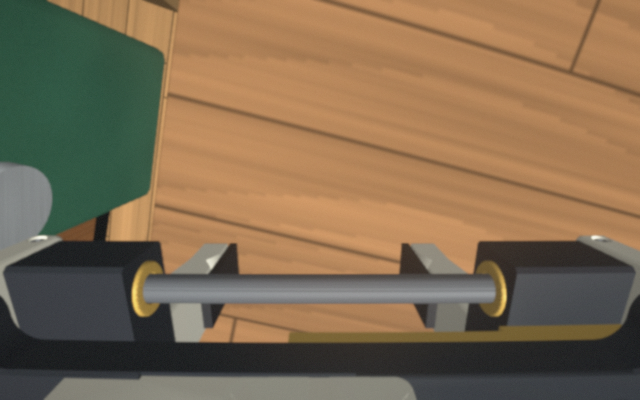

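Crop: the pale wood hexagon with its six-spoke hub is at scene (256,291.5) and side (384,182), clear of pink and yellow. That's the part. The wrist view shows only bench so far.

Next: the hexagon's corners for its yaw, the rest's corners, and the shift needed.

```bash
python3 - <<'E'
from h import *
from plant import imaging,observe
cs=[imaging.calibration(n) for n in("scene","side")]
A=lambda p:((np.array(p)+.5)/5-.5+[215,260]); B=lambda p:((np.array(p)-[400,0]+.5)/[400/46,350/40]-.5+[360,165])
print("hub top",tri(cs,[A((204,157)),B((612,147))]))
pts=np.array([plane(cs[0],A(p),.024)[:2] for p in[(150,91),(232,73),(297,132),(268,232),(184,243),(113,180)]])
c=pts.mean(0);v=pts-c;a=np.degrees(np.arctan2(v[:,1],v[:,0]));print(c,np.hypot(*v.T),a%60)
s=cv2.imread("pics/scene0.png");d=cv2.imread("pics/side0.png")
C=cv2.resize(s[140:210,345:425],(400,350),interpolation=cv2.INTER_CUBIC)
D=cv2.resize(d[200:256,230:302],(400,311),interpolation=cv2.INTER_CUBIC);D=cv2.copyMakeBorder(D,0,39,0,0,cv2.BORDER_CONSTANT)
cv2.imwrite("pics/crop2.png",np.hstack([C,D]))
print(R.from_rotvec(observe()['orientation']).as_matrix().round(3))
E
```

```text
hub top (array([ 0.49020346, -0.24918636,  0.0235184 ]), np.float64(0.0006406421372075003))
[ 0.49083387 -0.24919199] [0.03115745 0.02987298 0.02965004 0.03285383 0.02878385 0.03048931] [43.37211705 50.41923643 47.73402898 41.64570288 51.48932522 45.44323149]
[[-0.97  -0.242 -0.   ]
 [-0.242  0.97   0.001]
 [ 0.     0.001 -1.   ]]
```

View pics/crop2.png

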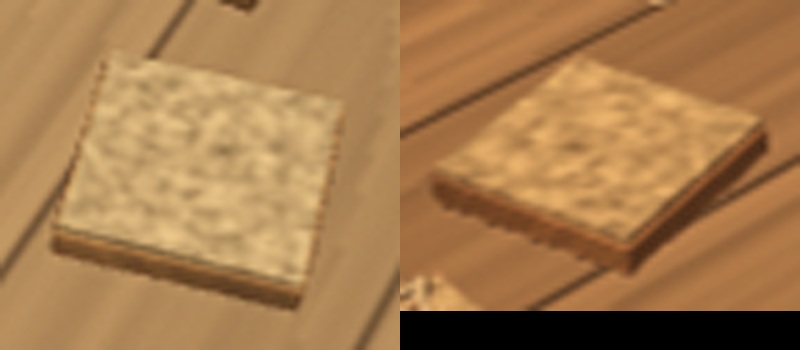

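Crop 2 shows the empty cork rest. Its top corners in crop pixels are scene (108,52), (343,102), (300,285), (57,228), and side (578,55), (765,122), (628,242), (434,172).

```bash
python3 - <<'E'
from h import *
from plant import imaging,observe
cs=[imaging.calibration(n) for n in("scene","side")]
A=lambda p:((np.array(p)+.5)/5-.5+[345,140]); B=lambda p:((np.array(p)-[400,0]+.5)/(400/72)-.5+[230,200])
a=[A(p) for p in[(108,52),(343,102),(300,285),(57,228)]]
b=[B(p) for p in[(578,55),(765,122),(628,242),(434,172)]]
P=np.array([plane(cs[0],p,.018) for p in a]);Q=np.array([plane(cs[1],p,.018) for p in b])
T=[]
for i in range(4):
    j=np.argmin(np.linalg.norm(Q-P[i],axis=1));x,e=tri(cs,[a[i],b[j]]);T.append(x);print(P[i].round(4),j,x.round(4),round(e,4))
T=np.array(T);print(T.mean(0),P.mean(0),Q.mean(0));
e=np.diff(np.vstack([T,T[:1]]),axis=0);print(np.linalg.norm(e,axis=1),np.degrees(np.arctan2(e[:,1],e[:,0])))
print("black",plane(cs[0],(207,351),.012))
o=observe();M=R.from_rotvec(o['orientation']);h=np.array([.4905,-.2492,.10]);print("shift units tool",M.inv().apply(h-o['tcp_pos'])/.02)
E
```

```text
[0.5023 0.1232 0.018 ] 2 [0.5025 0.1245 0.0173] 0.0008
[0.5977 0.1485 0.018 ] 3 [0.5975 0.1489 0.0172] 0.0002
[0.6202 0.0536 0.018 ] 0 [0.6207 0.0534 0.0189] 0.0006
[0.5273 0.0298 0.018 ] 1 [0.527  0.0305 0.0169] 0.0
[0.56192123 0.08935251 0.01760345] [0.56186745 0.08877177 0.018     ] [0.56180329 0.08978026 0.018     ]
[0.0980186  0.09829851 0.09652725 0.09705749] [  14.44720746  -76.32111203 -166.27696213  104.56552052]
black [ 0.47959603 -0.36046458  0.012     ]
shift units tool [-20.77429627  15.69307103   6.86027253]
```

Rest centre is (0.562, 0.089, 0.0176) with sides of about 98 mm, which matches. Hexagon hub top is at 23.5 mm. The flat normals lie at about 16.7° mod 60, so I'll put the jaws along 76.7°, away from pink and yellow, and open them only to 70 mm because black is on that side.

```bash
r='{"travel":[-1,0.755,0],"delta_rot":[0,0,0],"hand":0.6}'
python3 -m inch '[{"travel":[-1,0.755,0],"delta_rot":[0,0,0],"hand":0.6},{"travel":[-1,0.755,0],"delta_rot":[0,0,0],"hand":0.6},{"travel":[-1,0.755,0],"delta_rot":[0,0,0],"hand":0.6},{"travel":[-1,0.755,0],"delta_rot":[0,0,0],"hand":0.6},{"travel":[-1,0.755,0],"delta_rot":[0,0,0],"hand":0.6}]' 25
python3 -m inch '[{"travel":[-1,0.755,0],"delta_rot":[0,0,0],"hand":0.6},{"travel":[-1,0.755,0],"delta_rot":[0,0,0],"hand":0.6},{"travel":[-1,0.755,0],"delta_rot":[0,0,0],"hand":0.6},{"travel":[-1,0.755,0],"delta_rot":[0,0,0],"hand":0.6},{"travel":[-1,0.755,0],"delta_rot":[0,0,0],"hand":0.6}]'
python3 -m inch '[{"travel":[-1,0.755,0],"delta_rot":[0,0,0],"hand":0.6},{"travel":[-1,0.755,0],"delta_rot":[0,0,0],"hand":0.6},{"travel":[-1,0.755,0],"delta_rot":[0,0,0],"hand":0.6},{"travel":[-1,0.755,0],"delta_rot":[0,0,0],"hand":0.6},{"travel":[-1,0.755,0],"delta_rot":[0,0,0],"hand":0.6}]'
python3 -m inch '[{"travel":[-1,0.755,0],"delta_rot":[0,0,0],"hand":0.6},{"travel":[-1,0.755,0],"delta_rot":[0,0,0],"hand":0.6},{"travel":[-1,0.755,0],"delta_rot":[0,0,0],"hand":0.6},{"travel":[-1,0.755,0],"delta_rot":[0,0,0],"hand":0.6},{"travel":[-1,0.755,0],"delta_rot":[0,0,0],"hand":0.6}]'
python3 -m inch '[{"travel":[0,0,0],"delta_rot":[0,0,1],"hand":0.6},{"travel":[0,0,0],"delta_rot":[0,0,1],"hand":0.6},{"travel":[0,0,0],"delta_rot":[0,0,1],"hand":0.6},{"travel":[0,0,0],"delta_rot":[0,0,1],"hand":0.6},{"travel":[0,0,0],"delta_rot":[0,0,1],"hand":0.6}]'
python3 -m inch '[{"travel":[0,0,0.5],"delta_rot":[0,0,1],"hand":0.6},{"travel":[0,0,0.5],"delta_rot":[0,0,0.8],"hand":0.6},{"travel":[0,0,0.5],"delta_rot":[0,0,0],"hand":0.6},{"travel":[0,0,0],"delta_rot":[0,0,0],"hand":0.6}]'
python3 - <<'E'
from h import *
from plant import imaging,observe
o=observe();M=R.from_rotvec(o['orientation']);print(M.as_matrix().round(3))
print(M.inv().apply(np.array([.4905,-.2492,.10])-o['tcp_pos'])/.02)
c=imaging.calibration("wrist");im=imaging.snapshot("wrist");cv2.imwrite("pics/w1.png",im[:,:,::-1])
import pickle;pickle.dump(c,open("w1.pkl","wb"));print(proj(c,np.array([.4905,-.2492,.024])),proj(c,np.array([[.5615,.0892,.018]])))
E
```

```text
time: 0.57
tcp_pos: [0.2427, -0.5563, 0.2372]
orientation: [0.383, -3.118, -0.001]
contact_force: [0.8, 0.8, -0.3]
opening: 0.0705
time: 0.98
tcp_pos: [0.3215, -0.4587, 0.2374]
orientation: [0.383, -3.118, -0.0]
contact_force: [0.2, -0.6, 0.5]
opening: 0.0699
time: 1.4
tcp_pos: [0.4002, -0.3612, 0.2375]
orientation: [0.384, -3.118, -0.0]
contact_force: [0.3, 0.4, -0.1]
opening: 0.0703
time: 1.82
tcp_pos: [0.4789, -0.2638, 0.2375]
orientation: [0.384, -3.118, -0.0]
contact_force: [0.6, -0.7, -0.4]
opening: 0.0701
time: 2.23
tcp_pos: [0.4783, -0.2647, 0.2373]
orientation: [-0.169, -3.137, -0.0]
contact_force: [0.4, -0.1, 0.3]
opening: 0.0699
time: 2.57
tcp_pos: [0.4772, -0.2645, 0.2053]
orientation: [-0.358, -3.118, -0.001]
contact_force: [-0.6, -0.6, -0.7]
opening: 0.0697
[[-0.974  0.227 -0.003]
 [ 0.227  0.974  0.001]
 [ 0.004  0.    -1.   ]]
[-0.4926833   0.89098719  5.26361618]
[334.46971037 199.97604799] [[644.65087589 192.37557687]]
```

View pics/w1.png

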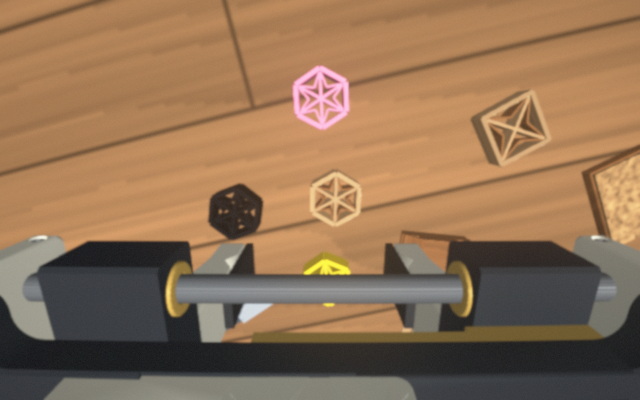

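The wrist view shows the pale hexagon's hub at about (335.5,198), where (334.5,200) was predicted. Its flats face left and right along the jaws, and pink is at (321,97), black at (236,210) and yellow at (328,275). I'll refine with a mask of this picture.

```bash
python3 - <<'E'
from h import *
import pickle
from plant import observe
c=pickle.load(open("w1.pkl","rb"));im=cv2.imread("pics/w1.png")
x0,y0=302,162;r=im[y0:236,x0:370];hs=cv2.cvtColor(r,cv2.COLOR_BGR2HSV)
m=((hs[...,1]<115)&(hs[...,2]>165)).astype(np.uint8)
n,l,st,_=cv2.connectedComponentsWithStats(m);i=1+st[1:,4].argmax();print(st[i])
p=np.argwhere(l==i)[:,::-1].astype(np.float32);h=cv2.convexHull(p)[:,0]+[x0,y0]
X=np.array([plane(c,q,.024)[:2] for q in h])
for a in range(0,60,1):pass
# width along each direction: flats are the minima, 60 deg apart
w=lambda a:np.ptp(X@[np.cos(a),np.sin(a)])
A=np.radians(np.arange(0,60,.5));W=[sum(w(a+k*np.pi/3) for k in range(3))/3 for a in A];k=np.argmin(W)
print("flat yaw mod60",np.degrees(A[k]),"across",W[k])
mid=lambda a:(lambda s:(s.max()+s.min())/2)(X@[np.cos(a),np.sin(a)])
aa=A[k]+np.arange(3)*np.pi/3;cen=np.linalg.lstsq(np.c_[np.cos(aa),np.sin(aa)],[mid(a) for a in aa],rcond=None)[0];print("centre",cen)
s=imgs=None
import h as H
sc=__import__("plant").imaging.calibration("scene")
hub=(335.5,198.);print("hub tri wrist+scene",tri([c,sc],[hub,(255.8,291.4)]))
o=observe();M=R.from_rotvec(o['orientation']);print("jaw yaw",np.degrees(np.arctan2(*M.as_matrix()[[1,0],1])))
print("to z=.014:",M.inv().apply(np.array([*cen,.014])-o['tcp_pos'])/.02,o['tcp_pos'])
E
```

```text
[   8    9   52   55 1270]
flat yaw mod60 16.5 across 0.0551189611721583
centre [ 0.48990158 -0.24804715]
hub tri wrist+scene (array([ 0.48948448, -0.24820596,  0.01956122]), np.float64(0.0005804744987548305))
jaw yaw 76.93520796270266
to z=.014: [-0.43051797  0.95166871  9.61914494] [ 0.47767935 -0.26474916  0.20640387]
```

Mask: 55 mm across flats, flat yaw 16.5° (jaws at 76.9°), centre (0.490, -0.248). That agrees with the fixed cameras. Now approach.

```bash
python3 -m inch '[{"travel":[-0.45,0.94,0],"delta_rot":[0,0,0],"hand":0.6},{"travel":[0,0,1],"delta_rot":[0,0,0],"hand":0.6},{"travel":[0,0,1],"delta_rot":[0,0,0],"hand":0.6},{"travel":[0,0,1],"delta_rot":[0,0,0],"hand":0.6},{"travel":[0,0,1],"delta_rot":[0,0,0],"hand":0.6}]'
python3 -m inch '[{"travel":[0,0,1],"delta_rot":[0,0,0],"hand":0.6},{"travel":[0,0,1],"delta_rot":[0,0,0],"hand":0.6},{"travel":[0,0,1],"delta_rot":[0,0,0],"hand":0.6},{"travel":[0,0,0.5],"delta_rot":[0,0,0],"hand":0.6},{"travel":[0,0,0],"delta_rot":[0,0,0],"hand":0.6}]'
python3 - <<'E'
from h import *
from plant import imaging,observe
o=observe();M=R.from_rotvec(o['orientation']);print(o['tcp_pos'],M.as_matrix()[:,2].round(4))
print(M.inv().apply(np.array([.490,-.2484,.0145])-o['tcp_pos'])/.02)
im=imaging.snapshot("wrist");a=im[:,:,::-1]
b=imaging.snapshot("scene")[:,:,::-1][230:360,190:330]
cv2.imwrite("pics/w2.png",np.vstack([a[200:400,80:560],cv2.resize(b,(480,400))]))
E
```

```text
time: 3.03
tcp_pos: [0.492, -0.2487, 0.1275]
orientation: [0.357, 3.12, -0.0]
contact_force: [1.0, 0.2, -1.2]
opening: 0.0702
time: 3.45
tcp_pos: [0.4903, -0.2485, 0.0558]
orientation: [-0.359, -3.117, -0.0]
contact_force: [-0.7, 0.1, -0.8]
opening: 0.0701
[ 0.49034868 -0.24847111  0.05575058] [-3.6e-03  6.0e-04 -1.0e+00]
[ 1.02111713e-02 -1.46785625e-05  2.06258065e+00]
```

View pics/w2.png

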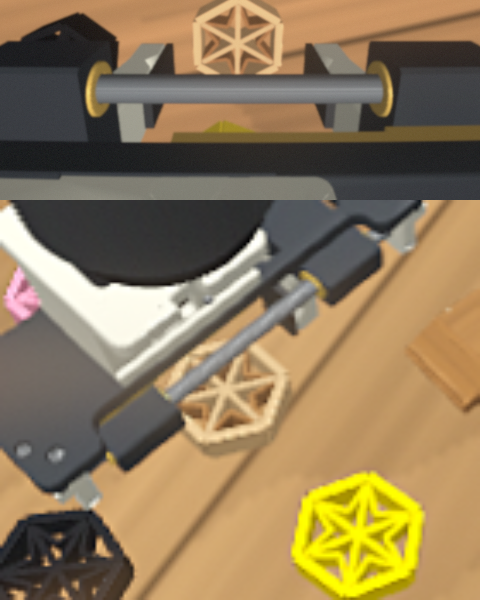

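The hexagon sits midway between the fingers (crop x about 238, gap mid about 239), with black and yellow clear. Descend, then close at 22 N.

```bash
python3 -m inch '[{"travel":[0,0,0.7],"delta_rot":[0,0,0],"hand":0.6},{"travel":[0,0,0.7],"delta_rot":[0,0,0],"hand":0.6},{"travel":[0,0,0.4],"delta_rot":[0,0,0],"hand":0.6},{"travel":[0,0,0.25],"delta_rot":[0,0,0],"hand":0.6},{"travel":[0,0,0],"delta_rot":[0,0,0],"hand":0.6}]' 22
python3 -m inch '[{"travel":[0,0,0],"delta_rot":[0,0,0],"hand":0.4},{"travel":[0,0,0],"delta_rot":[0,0,0],"hand":0.3},{"travel":[0,0,0],"delta_rot":[0,0,0],"hand":0.2},{"travel":[0,0,0],"delta_rot":[0,0,0],"hand":0.1},{"travel":[0,0,0],"delta_rot":[0,0,0],"hand":0.1}]' 22
python3 -m inch '[{"travel":[0,0,0],"delta_rot":[0,0,0],"hand":-0.1},{"travel":[0,0,0],"delta_rot":[0,0,0],"hand":-1},{"travel":[0,0,0],"delta_rot":[0,0,0],"hand":-1},{"travel":[0,0,0],"delta_rot":[0,0,0],"hand":-1},{"travel":[0,0,0],"delta_rot":[0,0,0],"hand":-1}]' 22
python3 - <<'E'
from plant import observe
o=observe();print(o['tcp_pos'],o['contact_force'],o['opening'])
E
```

```text
time: 3.97
tcp_pos: [0.4915, -0.2487, 0.0165]
orientation: [-0.36, -3.12, 0.0]
contact_force: [-0.8, 0.3, -0.3]
opening: 0.0701
time: 4.38
tcp_pos: [0.492, -0.2487, 0.0173]
orientation: [0.36, 3.12, -0.0]
contact_force: [-0.7, 0.2, 4.8]
opening: 0.0538
time: 4.8
tcp_pos: [0.492, -0.2488, 0.0173]
orientation: [0.36, 3.12, -0.0]
contact_force: [-0.8, -0.3, 6.9]
opening: 0.0538
[ 0.49203278 -0.24876054  0.01727174] [-0.79800187 -0.28541026  6.8719156 ] 0.05379024738080026
```

Gripped at 53.8 mm, which matches the 54 mm across flats. The 7 N upward is a light rest on the bench. TCP is at 0.0173 m with the part's underside at 0. Lifting gently.

```bash
python3 -m inch '[{"travel":[0,0,-0.3],"delta_rot":[0,0,0],"hand":-1},{"travel":[0,0,-0.6],"delta_rot":[0,0,0],"hand":-1},{"travel":[0,0,-0.9],"delta_rot":[0,0,0],"hand":-1},{"travel":[0,0,-1],"delta_rot":[0,0,0],"hand":-1},{"travel":[0,0,-1],"delta_rot":[0,0,0],"hand":-1}]'
python3 -m inch '[{"travel":[0,0,-1],"delta_rot":[0,0,0],"hand":-1},{"travel":[0,0,-0.5],"delta_rot":[0,0,0],"hand":-1},{"travel":[0,0,0],"delta_rot":[0,0,0],"hand":-1}]'
python3 - <<'E'
from h import *
from plant import observe,imaging
o=observe();M=R.from_rotvec(o['orientation']);print(o['tcp_pos'],M.as_matrix().round(4),o['contact_force'],o['opening'])
print(M.inv().apply(np.array([.5619,.0892,o['tcp_pos'][2]])-o['tcp_pos'])/.02)
b=imaging.snapshot("scene")[:,:,::-1];d=imaging.snapshot("side")[:,:,::-1]
cv2.imwrite("pics/l1.png",np.vstack([cv2.resize(b[180:360,170:340],(480,300))[:,:],cv2.resize(d[120:220,330:490],(480,300))]))
E
```

```text
time: 5.22
tcp_pos: [0.491, -0.2486, 0.0933]
orientation: [-0.36, -3.12, -0.0]
contact_force: [0.3, -0.2, -0.1]
opening: 0.0534
time: 5.47
tcp_pos: [0.4928, -0.2489, 0.1251]
orientation: [0.36, 3.117, -0.001]
contact_force: [1.1, 0.3, 0.1]
opening: 0.054
[ 0.49283992 -0.24894382  0.1250931 ] [[-9.737e-01  2.277e-01  4.300e-03]
 [ 2.277e-01  9.737e-01 -8.000e-04]
 [-4.300e-03  2.000e-04 -1.000e+00]] [1.09010401 0.31252685 0.12814364] 0.05401544981179067
[4.87163355e-01 1.72493193e+01 9.64559610e-04]
```

View pics/l1.png

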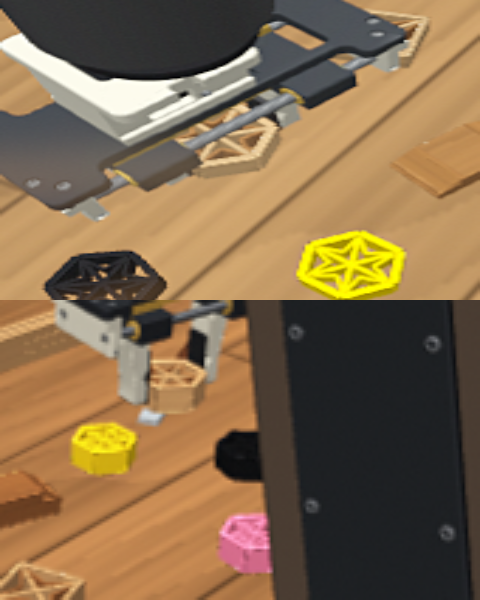

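The lattice is held level and clear in both views: scene crop (230,140), side crop (178,385). The square and the coloured ones haven't moved. Carry it along tool y to the rest.

```bash
python3 -m inch '[{"travel":[0.02,0.5,0],"delta_rot":[0,0,0],"hand":-1},{"travel":[0.02,0.8,0],"delta_rot":[0,0,0],"hand":-1},{"travel":[0.02,1,0],"delta_rot":[0,0,0],"hand":-1},{"travel":[0.02,1,0],"delta_rot":[0,0,0],"hand":-1},{"travel":[0.02,1,0],"delta_rot":[0,0,0],"hand":-1}]'
python3 -m inch '[{"travel":[0.02,1,0],"delta_rot":[0,0,0],"hand":-1},{"travel":[0.02,1,0],"delta_rot":[0,0,0],"hand":-1},{"travel":[0.02,1,0],"delta_rot":[0,0,0],"hand":-1},{"travel":[0.02,1,0],"delta_rot":[0,0,0],"hand":-1},{"travel":[0.02,1,0],"delta_rot":[0,0,0],"hand":-1}]'
python3 -m inch '[{"travel":[0.02,1,0],"delta_rot":[0,0,0],"hand":-1},{"travel":[0.02,1,0],"delta_rot":[0,0,0],"hand":-1},{"travel":[0.02,1,0],"delta_rot":[0,0,0],"hand":-1},{"travel":[0.02,1,0],"delta_rot":[0,0,0],"hand":-1},{"travel":[0.02,1,0],"delta_rot":[0,0,0],"hand":-1}]'
python3 -m inch '[{"travel":[0.02,1,0],"delta_rot":[0,0,0],"hand":-1},{"travel":[0.02,0.7,0],"delta_rot":[0,0,0],"hand":-1},{"travel":[0.02,0.27,0],"delta_rot":[0,0,0],"hand":-1},{"travel":[0,0,0],"delta_rot":[0,0,0],"hand":-1},{"travel":[0,0,0],"delta_rot":[0,0,0],"hand":-1}]'
python3 - <<'E'
from h import *
from plant import observe,imaging
o=observe();M=R.from_rotvec(o['orientation']);print(o['tcp_pos'],M.as_matrix()[:,2].round(4),o['opening'])
print(M.inv().apply(np.array([.5637,.0897,.045])-o['tcp_pos'])/.02)
c=imaging.calibration("wrist");a=imaging.snapshot("wrist")[:,:,::-1];b=imaging.snapshot("scene")[:,:,::-1];d=imaging.snapshot("side")[:,:,::-1]
import pickle;pickle.dump(c,open("w3.pkl","wb"))
cv2.imwrite("pics/p1.png",np.vstack([a[150:350,80:560],np.hstack([cv2.resize(b[100:220,330:440],(240,262)),cv2.resize(d[180:280,210:302],(240,262))])]))
print(proj(c,np.array([[.5619,.0892,.018]])))
E
```

```text
time: 5.98
tcp_pos: [0.5084, -0.1632, 0.121]
orientation: [-0.361, -3.118, 0.0]
contact_force: [0.1, -1.4, -0.3]
opening: 0.0539
time: 6.4
tcp_pos: [0.5292, -0.0653, 0.1211]
orientation: [-0.36, -3.118, 0.001]
contact_force: [-0.0, 0.2, 0.0]
opening: 0.0541
time: 6.82
tcp_pos: [0.55, 0.0324, 0.121]
orientation: [-0.36, -3.118, 0.002]
contact_force: [-0.7, 0.5, 0.4]
opening: 0.0542
time: 7.23
tcp_pos: [0.5581, 0.0697, 0.1219]
orientation: [-0.36, -3.12, 0.001]
contact_force: [-0.6, 0.1, -0.0]
opening: 0.0535
[0.55805841 0.06966075 0.12187145] [-1.4e-03 -6.0e-04 -1.0e+00] 0.05347860727800789
[-0.05141415  1.04312557  3.84262856]
[[341.80175328 210.3977251 ]]
```

View pics/p1.png

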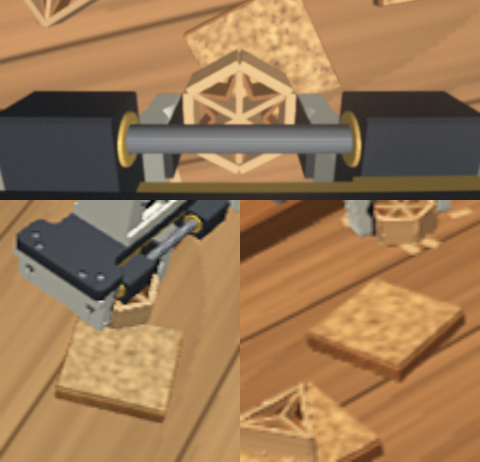

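The hexagon is held level (hub in the wrist crop at about (239,120), so pixel (319,270)), one unit short of the rest centre. I'll use the hub ray to find the part's centre relative to the TCP.

```bash
python3 - <<'E'
from h import *
import pickle
from plant import observe
c=pickle.load(open("w3.pkl","rb"));o=observe();M=R.from_rotvec(o['orientation'])
# hub, and top-face corners: upper (239,52)->inner face, lower (239,172)
for q in[(319,270)]:
    x=plane(c,q,o['tcp_pos'][2]+.0067);t=M.inv().apply(x-o['tcp_pos']);print(q,x,t)
    g=np.array([.5619,.0892]);print("go",M.inv().apply(np.r_[g-x[:2],0])/.02)
E
```

```text
(319, 270) [0.55590953 0.0714067  0.1291015 ] [ 0.00287199  0.00178387 -0.00669922]
go [-8.80643791e-02  9.34592423e-01 -2.91927284e-04]
```

```bash
python3 -m inch '[{"travel":[-0.04,0.5,0],"delta_rot":[0,0,0],"hand":-1},{"travel":[-0.03,0.5,0],"delta_rot":[0,0,0],"hand":-1},{"travel":[0,0,0.7],"delta_rot":[0,0,0],"hand":-1},{"travel":[0,0,0.9],"delta_rot":[0,0,0],"hand":-1},{"travel":[0,0,0.9],"delta_rot":[0,0,0],"hand":-1}]'
python3 -m inch '[{"travel":[0,0,0.6],"delta_rot":[0,0,0],"hand":-1},{"travel":[0,0,0.4],"delta_rot":[0,0,0],"hand":-1},{"travel":[0,0,0.2],"delta_rot":[0,0,0],"hand":-1},{"travel":[0,0,0],"delta_rot":[0,0,0],"hand":-1},{"travel":[0,0,0],"delta_rot":[0,0,0],"hand":-1}]'
python3 - <<'E'
from h import *
from plant import observe
o=observe();M=R.from_rotvec(o['orientation']);print(o['tcp_pos'],M.as_matrix()[:,2].round(4),o['opening'],o['contact_force'])
print(M.inv().apply(np.array([.5639,.0895,.035])-o['tcp_pos'])/.02)
E
```

```text
time: 7.8
tcp_pos: [0.5654, 0.0899, 0.0726]
orientation: [0.36, 3.119, 0.002]
contact_force: [-0.1, -0.1, -0.5]
opening: 0.0542
time: 8.22
tcp_pos: [0.565, 0.0892, 0.049]
orientation: [0.36, 3.12, 0.0]
contact_force: [-0.4, 0.2, 0.7]
opening: 0.0537
[0.56501412 0.08918993 0.04897244] [ 5.e-04  0.e+00 -1.e+00] 0.05368533864000082 [-0.35937039  0.20917076  0.68031226]
[0.05810782 0.00231208 0.69859434]
```

Nearly there. Small steps down, watching the force.

```bash
python3 -m inch '[{"travel":[0.05,0,0.2],"delta_rot":[0,0,0],"hand":-1},{"travel":[0,0,0.15],"delta_rot":[0,0,0],"hand":-1},{"travel":[0,0,0.1],"delta_rot":[0,0,0],"hand":-1},{"travel":[0,0,0],"delta_rot":[0,0,0],"hand":-1},{"travel":[0,0,0],"delta_rot":[0,0,0],"hand":-1}]'
python3 -m inch '[{"travel":[0,0,0.07],"delta_rot":[0,0,0],"hand":-1},{"travel":[0,0,0.05],"delta_rot":[0,0,0],"hand":-1},{"travel":[0,0,0],"delta_rot":[0,0,0],"hand":-1},{"travel":[0,0,0],"delta_rot":[0,0,0],"hand":-1}]'
```

```text
time: 8.63
tcp_pos: [0.5636, 0.0892, 0.0396]
orientation: [0.36, 3.121, -0.0]
contact_force: [-0.1, 0.0, -0.4]
opening: 0.0538
time: 8.97
tcp_pos: [0.5636, 0.0892, 0.0371]
orientation: [-0.36, -3.121, 0.0]
contact_force: [0.7, -1.1, -0.7]
opening: 0.0541
```

```bash
python3 -m inch '[{"travel":[0,0,0.06],"delta_rot":[0,0,0],"hand":-1},{"travel":[0,0,0],"delta_rot":[0,0,0],"hand":-1},{"travel":[0,0,0],"delta_rot":[0,0,0],"hand":-1}]'
python3 -m inch '[{"travel":[0,0,0.04],"delta_rot":[0,0,0],"hand":-1},{"travel":[0,0,0],"delta_rot":[0,0,0],"hand":-1},{"travel":[0,0,0],"delta_rot":[0,0,0],"hand":-1}]'
```

```text
time: 9.22
tcp_pos: [0.5636, 0.0892, 0.0359]
orientation: [-0.36, -3.121, 0.0]
contact_force: [0.0, 0.3, -0.2]
opening: 0.0539
time: 9.47
tcp_pos: [0.5637, 0.0893, 0.0353]
orientation: [0.36, 3.121, 0.0]
contact_force: [0.3, 0.0, 0.9]
opening: 0.0538
```

```bash
python3 -m inch '[{"travel":[0,0,0.03],"delta_rot":[0,0,0],"hand":-1},{"travel":[0,0,0],"delta_rot":[0,0,0],"hand":-1},{"travel":[0,0,0],"delta_rot":[0,0,0],"hand":-1}]'
python3 -m inch '[{"travel":[0,0,0.02],"delta_rot":[0,0,0],"hand":-1},{"travel":[0,0,0],"delta_rot":[0,0,0],"hand":-1},{"travel":[0,0,0],"delta_rot":[0,0,0],"hand":-1}]'
```

```text
time: 9.72
tcp_pos: [0.5637, 0.0892, 0.0352]
orientation: [0.36, 3.121, 0.0]
contact_force: [-1.8, 0.1, 7.4]
opening: 0.0537
time: 9.97
tcp_pos: [0.5637, 0.0892, 0.0352]
orientation: [0.36, 3.12, 0.0]
contact_force: [-3.6, -0.1, 11.4]
opening: 0.0536
```

Contact at 0.0352 m, against 0.0349 expected, with 11 N. Ease off a touch, then open gently and rise.

```bash
python3 -m inch '[{"travel":[0,0,-0.04],"delta_rot":[0,0,0],"hand":-1},{"travel":[0,0,0],"delta_rot":[0,0,0],"hand":-1}]'
python3 -m inch '[{"travel":[0,0,0],"delta_rot":[0,0,0],"hand":0.25},{"travel":[0,0,0],"delta_rot":[0,0,0],"hand":0.3},{"travel":[0,0,0],"delta_rot":[0,0,0],"hand":0.45},{"travel":[0,0,0],"delta_rot":[0,0,0],"hand":0.6},{"travel":[0,0,0],"delta_rot":[0,0,0],"hand":0.6}]'
python3 -m inch '[{"travel":[0,0,-0.3],"delta_rot":[0,0,0],"hand":0.6},{"travel":[0,0,-0.5],"delta_rot":[0,0,0],"hand":0.6},{"travel":[0,0,-0.8],"delta_rot":[0,0,0],"hand":0.6},{"travel":[0,0,-1],"delta_rot":[0,0,0],"hand":0.6},{"travel":[0,0,-1],"delta_rot":[0,0,0],"hand":0.6}]'
python3 -m inch '[{"travel":[0,0,-1],"delta_rot":[0,0,0],"hand":0.6},{"travel":[0,0,-1],"delta_rot":[0,0,0],"hand":0.6},{"travel":[0.7,0,-1],"delta_rot":[0,0,0],"hand":0.6},{"travel":[0.7,0,-1],"delta_rot":[0,0,0],"hand":0.6},{"travel":[0.7,0,-1],"delta_rot":[0,0,0],"hand":0.6}]'
python3 -m inch '[{"travel":[0,-1,0],"delta_rot":[0,0,0],"hand":0.6},{"travel":[0,-1,0],"delta_rot":[0,0,0],"hand":0.6},{"travel":[0,-1,0],"delta_rot":[0,0,0],"hand":0.6},{"travel":[0,-1,0],"delta_rot":[0,0,0],"hand":0.6},{"travel":[0,0,0],"delta_rot":[0,0,0],"hand":0.6}]'
python3 - <<'E'
from plant import imaging
from h import *
b=imaging.snapshot("scene")[:,:,::-1];d=imaging.snapshot("side")[:,:,::-1]
cv2.imwrite("pics/sc9.png",b);cv2.imwrite("pics/sd9.png",d)
cv2.imwrite("pics/f1.png",np.hstack([cv2.resize(b[140:210,345:425],(400,350),interpolation=cv2.INTER_CUBIC),cv2.resize(d[186:256,222:302],(400,350),interpolation=cv2.INTER_CUBIC)]))
E
```

```text
time: 10.13
tcp_pos: [0.5637, 0.0893, 0.0353]
orientation: [0.36, 3.12, 0.001]
contact_force: [-2.4, 1.2, 6.0]
opening: 0.0538
time: 10.55
tcp_pos: [0.5635, 0.0891, 0.0347]
orientation: [-0.36, -3.121, 0.0]
contact_force: [-0.1, -0.2, -0.2]
opening: 0.0685
time: 10.97
tcp_pos: [0.5635, 0.0891, 0.1085]
orientation: [0.36, 3.121, -0.0]
contact_force: [0.3, 0.7, 0.0]
opening: 0.0702
time: 11.38
tcp_pos: [0.5221, 0.0986, 0.2089]
orientation: [0.361, 3.12, 0.001]
contact_force: [0.9, -0.3, -0.5]
opening: 0.0701
time: 11.8
tcp_pos: [0.5034, 0.0186, 0.2082]
orientation: [0.362, 3.12, 0.001]
contact_force: [-0.5, -0.1, 0.3]
opening: 0.0699
```

View pics/f1.png

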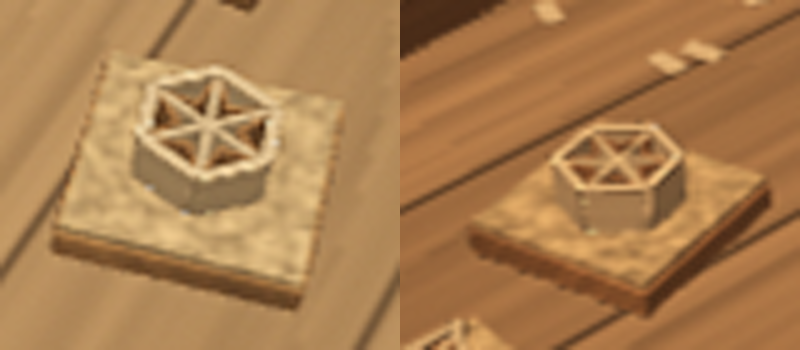

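The lattice lies flat and whole near the middle of the rest, with its hub in the crops at scene (208,126) and side (617,158). I'll check the numbers and the bystanders.

```bash
python3 - <<'E'
from h import *
from plant import imaging,observe
cs=[imaging.calibration(n) for n in("scene","side")]
A=(np.array((208,126))+.5)/5-.5+[345,140];B=(np.array((217,158))+.5)/5-.5+[222,186]
x,e=tri(cs,[A,B]);print("hub top",x,e,"off rest centre",x[:2]-[.5619,.0892])
for f,g,boxes in(("scene0","sc9",{"square":(280,180,328,224),"tri":(352,92,418,142)}),("side0","sd9",{"square":(322,203,362,235),"tri":(195,248,265,296)})):
    a,b=cv2.imread(f"pics/{f}.png").astype(int),cv2.imread(f"pics/{g}.png").astype(int)
    for k,(u,v,w,z) in boxes.items(): print(g,k,"mean diff",abs(a-b)[v:z,u:w].mean().round(2))
    cv2.imwrite("pics/"+g+"v.png",b)
print(observe()['tcp_pos'],observe()['contact_force'])
E
```

```text
hub top [0.56167477 0.08925377 0.04093315] 0.0008006651481467422 off rest centre [-2.25226249e-04  5.37671167e-05]
sc9 square mean diff 2.37
sc9 tri mean diff 8.11
sd9 square mean diff 1.92
sd9 tri mean diff 1.91
[0.50449499 0.02037616 0.20810982] [ 0.00577909  0.50507754 -0.67752343][ WARN:0@0.211] global loadsave.cpp:1063 imwrite_ Unsupported depth image for selected encoder is fallbacked to CV_8U.
```

```bash
python3 -c "
from plant import order; print(order.hand_in())"
```

```text
the job is handed in; nothing more can be done
None
```

I laid the pale hexagonal lattice flat in the middle of the empty cork rest and handed the job in at about 12 s. I gripped it across its flats at 22 N. It touched the rest at about 7 N, peaked at 11 N and eased to 6 N before I released it.

**Last checks:**
- **Position:** the two camera views put the lattice's top at z = 0.041 m, against 0.042 m expected. It is within 1 mm of the rest centre I measured, and that measurement is good to about 2 mm.
- **Condition:** it looks whole and level in both views. The robot stands clear with no contact force.
- **Other lattices:** the square is unchanged in both views. The triangle is unchanged in the side view, but its patch in the scene view differs more (8.1 against about 2). I put that down to the gripper or its shadow and did not view it again to confirm.

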